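# Knock a stuck resin cube out of a flip-over mould

### The job

A cured resin cube is stuck in the little flip-over mould. Slide the shallow tray up against the stand, centred under the place where the mould comes down, then swing the mould over and knock it against its stop until the cube drops into the tray. Finally swing the empty mould back to rest mouth up, leaving the cube in the tray at the stand; do not touch the cube, and leave the cup, flashlight and scraper where they are.

Things in the scene. Friction and masses are not known exactly. Their poses are not given: they have to be found in the camera images.
- stand: Fixed grey plastic stand. Origin on the counter below the middle of the hinge. Hinge axis level, along stand x, 64 mm up, between two posts (22 mm wide in y, 76 mm high, outer faces x = +-37 mm). Foot plate 8 mm thick, 90 mm wide in x, from y = -128 to +18 mm. The mould lies on the stand's -y side at the start and swings over the top to the +y side.
- mould (a joint): Hinge angle: 0 = mould mouth up, at rest on the -y side; 1.57 = standing on edge, at the top of its swing; 3.14 = upside down at its stop on the +y side. It swings freely: let go below 1.57 it falls back to 0 by its own weight, above it falls on to 3.14. Firm stops at both ends. Let go about 0.8 short of 3.14, it falls and knocks hard enough to shift the cube by some mm.
- handle (a point): Middle of the handle: round steel rod, 10 mm diameter, 80 mm long, along stand x, 85 mm from the hinge axis, on the mould's -x face from stand x = -24 to -104 mm (this point: -72). 64 mm above the counter when the mould is at 0 or 3.14. At either end of the swing 40 mm is free around it, but for the tray below. It can turn between finger pads as the mould swings.
- mouth (a point): Centre of the mould's open mouth. The mould (220 g with handle) is an open frosted box, 48 x 48 mm, 42 mm deep outside, centred 85 mm from the hinge axis on two flat arms; upside down, its mouth is 52 mm above the counter. z axis points out of the mouth.
- drop (a point): Point on the counter on the stand's +y side, 85 mm from the hinge axis, straight below the mould when that is upside down: where the tray's centre belongs. Axes as the stand.
- tray: Loose shallow black plastic tray, 250 g, outside 120 mm (x) x 130 mm (y) x 28 mm high, walls and floor 4 mm. Origin under its centre. It starts some centimetres beyond drop on the stand's +y side, a little askew. With its -y wall (120 mm long) against the foot plate's +y edge, its centre is 83 mm from the hinge axis.
- cube_mid (a point): Centre of the stuck cube: translucent blue cured resin, 36 mm, about 50 g. It fills the mould; a sprung rubber pad near the mould's floor grips it (some 2 N), so it stays in when upside down and must slide about 14 mm to come free. Slow lowering does not move it; sharp knocks do, one or several. In the tray its centre is 22 mm above the counter.
- cup: Bystander: frosted glass cup, 72 mm across, 85 mm high, origin under its centre.
- flashlight: Bystander: metal UV flashlight lying down, 140 mm long along its x, 34 mm across, origin under its middle.
- scraper: Bystander: flat grey plastic scraper lying down, handle and blade along its x, 160 mm long, 60 mm wide, 10 mm high, origin under the handle's middle, blade towards +x.
- cube: The same cube; its origin lies in the middle of the face that is against the mould's floor at the start.
Mind the look-alikes: they are no part of the job. Several things have the shape of the tray; the one meant has the colours described above. Of the things that look like the stand, the larger one is meant.

How it is judged:
By the outcome, as a careful person would: the job done as asked, in the order asked, and still so for the second after the job is handed in, with the robot touching nothing.
It also fails if it takes over 72 s, if anything falls off the work surface, if the arm or the gripper's body presses on something with over 40 N, if the wrist force passes 120 N, or if a joint passes its speed limit or range.

### The arm

A 6-joint arm with a two-finger parallel gripper is mounted at the origin on the work surface. World frame = base frame: x ahead of the robot, y to its left, z up, the work surface at z = 0. Lengths are in mm, angles in rad, forces in N, time in s.
With the tool pointing down it reaches from about 350 to 950 mm from the base axis. Payload 17.4 kg.
Tool frame: the origin (TCP) lies midway between the tips of the shut fingers; the grasp point (between the pads) lies 19 mm behind it (ctrl.grip_depth is the distance from the TCP to the grasp point, in mm); z points along the fingers, y is the direction in which the jaws open and shut (so a half turn about z gives the same grasp; the last joint's range is limited). The gripper opens to 93 mm and grips with 3 to 60 N. Pads are 15 mm wide; open, the fingers measure 128 mm over their backs; the gripper's body (75 mm by 188 mm) begins 65 mm behind the grasp point.
Start: joints at [-1.356, 0.116, 1.442, -0, 1.584, -0.038], TCP at [168.818, -653.554, 218.646] pointing down, gripper open.
Joint ranges: [-2.83, 2.83], [-0.83, 2.19], [0.07, 2.5], [-1.14, 4.28], [0.01, 3], [-2.97, 2.97]. Speed limits (rad/s): [1.89, 1.89, 2.22, 3.14, 3.14, 3.14].

### API

Orientations are given as a rotation vector (axis times angle).
In Python, from rig import ctrl gives the robot as it stands.
- The arm moves only by the tool arm_command, never from a script. Its argument "motion" is a list that holds one entry, the list of rows, each a list of 6 numbers: the shift along the tool's x, y, z in mm, then the turn, a rotation vector about the tool's x, y, z in degrees. In form: [[[dx, dy, dz, wx, wy, wz], ...]]. A call has 1 to 8 rows; each row is the pose to reach, as a shift and turn from the pose commanded when the call began, along the tool's axes at that moment; what a row does not reach only later rows make up. A row lasts 1/10 s, in which the tool goes at most 50 mm and 8.59 degrees, less where a joint would pass 70% of its speed; a pose out of reach is approached as far as the arm can. A call with a gripper value outside its range is refused whole. "claw" is the finger opening in mm, from 0 to 93, set as the call begins (left out, the last holds). The fingers move at their own pace and stop on an object; "newtons" is the grip in N (left out, the last holds). Time passes only in rows, so rows that repeat a pose let the fingers close. It gives the time, the measured TCP pose, the force and the opening at its end, in the units of the state.
- ctrl.read_state(): the state, without advancing time (a new reading comes with each control period).
- ctrl.grab_frame(name): name is "scene" or "top" or "wrist"; returns a dict with "img" (480x640x3 uint8, red, green, blue), "camera_matrix" (3x3 intrinsics, pixels), "cam_to_world" (4x4, takes a point from camera to world coordinates); the wrist camera has in their place "hand_eye" (4x4, takes a point from camera to tool coordinates, whose origin is the TCP and whose axes are the flange's). Camera axes: x right, y down, z forward; pixel columns grow to the right and rows downward; lengths in mm; the calibration is good to about 2 mm. A picture is of the moment at which its call begins: read the wrist's pose just before it. There is no depth.
- ctrl.finish_job(): hands the job in, once; it reports no verdict.
Trained networks look in the newest picture that a camera, given by its name, has taken for a name from the list of things; names that differ only in an ending like _2 or _b are one class to them, and where a whole thing is asked for, a point or a joint stands for the part that bears it (a point fixed in the world has none). Each returns a list of dicts, best first, with "score" (0 to 1); they miss things now and then, are a little off and sometimes report something else, mostly with a low value. They report only what shows in the picture. A call takes as long as a camera call. They do not tell look-alikes from the thing itself.
- ctrl.regions_of(camera, target): "pixels" (480x640 bool, what is visible of it) and "bbox" ([centre column, centre row, width, height] in pixels, round what is visible of it).
- ctrl.pinpoint(camera, target): "uv" ([column, row] in pixels: a listed point, or the origin of a listed thing).
The state is a dict: "t": time; "joint_pos": joint angles; "dq": joint speeds; "joint_torque": joint torques, N m; "tcp_pos": TCP position; "tcp_rot": TCP orientation; "force": force on the tool from outside, world axes, zero at the start; "ft_torque": the same for the moment, N m; "width": opening from 0.0 (shut) to 1.0 (fully open).
Only numpy, scipy, OpenCV 4.12 (cv2) and the standard library are available. Lean on these libraries where they do the work, as an engineer would, in place of code of your own. Each camera call takes 0.05 s, during which the arm holds its last target.

## Working session

There is one attempt and no reset: what is moved stays moved. The work goes in short steps, Python scripts to look and compute and a tool call to move; the robot and the scene stay as the last step left them, time stands still between calls to the robot, and variables do not carry over. Pictures are saved under pics/ and viewed, and the job is handed in when it is done.

Besides the shell and the picture viewer there is one more tool, called after "Request:" by a JSON object that holds its "fn" and its "kwargs". arm_command: Moves the arm, as the interface text tells. Its arguments: {"type":"object","properties":{"motion":{"type":"array"},"claw":{"type":"number"},"newtons":{"type":"number"}},"required":["motion"]}

```bash
mkdir -p pics; ls; python3 - <<'E'
from rig import ctrl
import cv2,json
s=ctrl.read_state();print(s)
for n in("scene","top","wrist"):
    f=ctrl.grab_frame(n);cv2.imwrite(f"pics/{n}0.png",f["img"][:,:,::-1])
    print(n,f["camera_matrix"],f.get("cam_to_world",f.get("hand_eye")))
    for t in("stand","tray","handle","mouth","drop","cube_mid","cup","flashlight","scraper"):
        print(t,[(round(d["score"],2),[int(x) for x in d["uv"]]) for d in ctrl.pinpoint(n,t)])
E
```

```text
pics
{'t': 0.0, 'joint_pos': array([-1.35586434e+00,  1.16521525e-01,  1.44229739e+00, -1.93996356e-05,
        1.58396375e+00, -3.78090199e-02]), 'dq': array([-0.00111216, -0.00017669, -0.00052385, -0.00100458, -0.00015819,
        0.00010855]), 'joint_torque': array([ 2.14537780e-03, -7.21249151e+01, -6.22616529e+01,  7.79165514e-02,
        2.38099764e-02, -1.01442720e-04]), 'tcp_pos': array([ 168.72598272, -653.36167152,  217.86125561]), 'tcp_rot': array([-3.11536703e+00, -3.95799261e-01,  1.95606304e-04]), 'force': array([-0.16038629,  0.33231943,  0.30982047]), 'ft_torque': array([ 0.02700003,  0.00902424, -0.01959053]), 'width': 0.996720293977702}
scene [[493.77813384   0.         321.90993426]
 [  0.         493.77813384 243.41205293]
 [  0.           0.           1.        ]] [[-8.65661535e-01  3.89325109e-01 -3.14731737e-01  7.85225180e+02]
 [ 5.00470019e-01  6.88862644e-01 -5.24402534e-01  3.08910143e+02]
 [ 1.26438630e-02 -6.11468901e-01 -7.91167439e-01  6.32736099e+02]
 [ 0.00000000e+00  0.00000000e+00  0.00000000e+00  1.00000000e+00]]
stand [(0.73, [308, 286]), (0.68, [
[... 837 characters left out ...]
(0.82, [374, 243]), (0.75, [393, 394])]
mouth [(0.87, [377, 364]), (0.81, [369, 206])]
drop []
cube_mid [(0.95, [365, 205])]
cup [(0.88, [389, 139])]
flashlight [(0.86, [449, 168])]
scraper [(0.64, [292, 125])]
wrist [[342.50803422   0.         317.02778752]
 [  0.         342.50803422 236.79772046]
 [  0.           0.           1.        ]] [[ 4.45719712e-04 -9.58734316e-01 -2.84303207e-01  7.88804423e+01]
 [ 9.99999689e-01  6.12234145e-04 -4.96829821e-04  4.06554272e-01]
 [ 6.50387929e-04 -2.84302897e-01  9.58734291e-01 -1.65839794e+02]
 [ 0.00000000e+00  0.00000000e+00  0.00000000e+00  1.00000000e+00]]
stand []
tray []
handle []
mouth []
drop []
cube_mid []
cup []
flashlight []
scraper []
```

View pics/scene0.png

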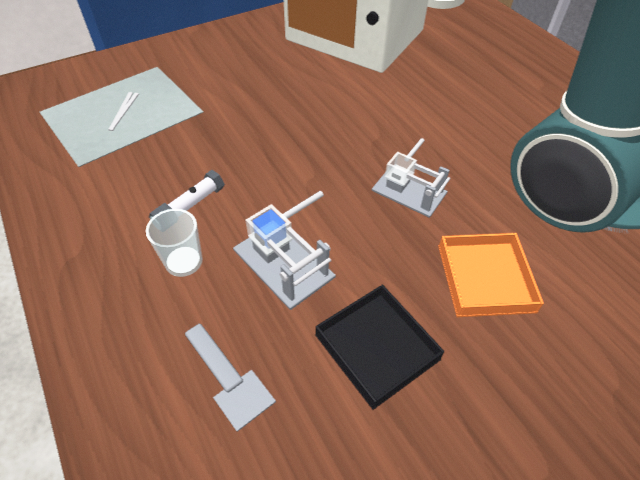

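View pics/top0.png

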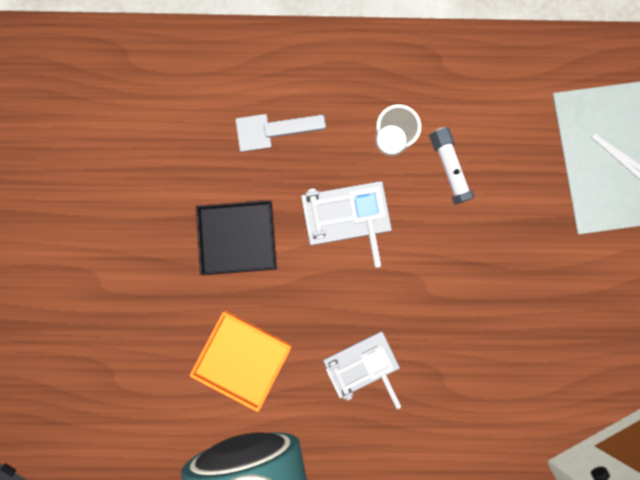

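```bash
cat > h.py <<'E'
from rig import ctrl
import cv2,numpy as np
from scipy.spatial.transform import Rotation as R
def ray(f,uv,z,T=None):
    K=f["camera_matrix"];T=f["cam_to_world"] if T is None else T
    d=T[:3,:3]@np.linalg.solve(K,[uv[0],uv[1],1]);o=T[:3,3]
    return o+d*(z-o[2])/d[2]
def proj(f,p,T=None):
    T=f["cam_to_world"] if T is None else T
    c=np.linalg.inv(T)@np.append(p,1);q=f["camera_matrix"]@c[:3];return q[:2]/q[2]
E
python3 - <<'E'
from h import *
f=ctrl.grab_frame("top");im=f["img"][:,:,::-1].copy()
cv2.imwrite("pics/topcrop.png",cv2.resize(im[100:300,180:480],None,fx=2.6,fy=2.6,interpolation=cv2.INTER_CUBIC))
g=ctrl.grab_frame("scene")
for c,ff in(("top",f),("scene",g)):
    for t in("tray","stand"):
        for r in ctrl.regions_of(c,t):
            m=r["pixels"].astype(np.uint8)
            cs=max(cv2.findContours(m,0,2)[0],key=cv2.contourArea)
            box=cv2.boxPoints(cv2.minAreaRect(cs))
            print(c,t,round(r["score"],2),r["bbox"],m.sum())
            z=28 if t=="tray" else 8
            hull=cv2.approxPolyDP(cv2.convexHull(cs),4,True)[:,0]
            print([ray(ff,p,z)[:2].round().tolist() for p in box],'hull',[(p.tolist(),ray(ff,p,z)[:2].round().tolist()) for p in hull])
    for t,z in(("tray",0),("stand",0),("handle",64),("mouth",85),("cube_mid",64),("cup",0),("flashlight",0),("scraper",0)):
        print(c,t,[(round(d["score"],2),ray(ff,d["uv"],z)[:2].round().tolist()) for d in ctrl.pinpoint(c,t)])
E
```

```text
top tray 0.87 [240.7, 362.1, 96.4, 98.5] 5687
[[324.0, 155.0], [436.0, 101.0], [378.0, -16.0], [268.0, 39.0]] hull [([223, 312], [432.0, 101.0]), ([290, 345], [378.0, -13.0]), ([257, 410], [270.0, 40.0]), ([190, 376], [324.0, 153.0])]
top tray 0.6 [235.6, 236.4, 83.1, 72.0] 5420
[[614.0, 157.0], [626.0, 24.0], [505.0, 12.0], [492.0, 144.0]] hull [([269, 200], [625.0, 27.0]), ([275, 268], [508.0, 15.0]), ([200, 274], [496.0, 142.0]), ([195, 206], [612.0, 154.0])]
top tray 0.39 [345.2, 224.8, 89.1, 84.1] 3875
[[643.0, -26.0], [660.0, -173.0], [518.0, -187.0], [502.0, -42.0]] hull [([380, 184], [656.0, -165.0]), ([389, 229], [577.0, -181.0]), ([377, 265], [515.0, -160.0]), ([310, 242], [553.0, -45.0]), ([301, 198], [629.0, -28.0]), ([307, 190], [643.0, -38.0])]
top stand 0.98 [346.1, 226.4, 90.1, 87.5] 3903
[[647.0, -25.0], [665.0, -176.0], [517.0, -192.0], [499.0, -44.0]] hull [([380, 182], [663.0, -167.0]), ([390, 228], [581.0, -185.0]), ([378, 266], [514.0, -164.0]), ([310, 242], [555.0, -45.0]), ([301, 199], [631.0, -27.0]), ([307, 190], [647.0, -38.0])]
top stand 0.95 [360.1, 369.6
[... 1561 characters left out ...]
.2, 76.4] 2905
[[402.0, -166.0], [253.0, -267.0], [217.0, -138.0], [362.0, -55.0]] hull [([420, 139], [246.0, -232.0]), ([448, 170], [253.0, -138.0]), ([446, 193], [293.0, -95.0]), ([428, 217], [354.0, -66.0]), ([372, 190], [401.0, -164.0]), ([396, 152], [308.0, -224.0])]
scene tray [(0.94, [350.0, 78.0]), (0.62, [560.0, 88.0])]
scene stand [(0.92, [324.0, -92.0]), (0.58, [595.0, -48.0])]
scene handle [(0.98, [544.0, -146.0]), (0.69, [316.0, -168.0])]
scene mouth [(0.92, [616.0, -125.0]), (0.74, [372.0, -134.0])]
scene cube_mid [(0.68, [614.0, -135.0])]
scene cup [(0.6, [742.0, -187.0]), (0.18, [766.0, -18.0])]
scene flashlight [(0.86, [680.0, -291.0])]
scene scraper [(0.98, [766.0, -18.0])]
```

View pics/topcrop.png

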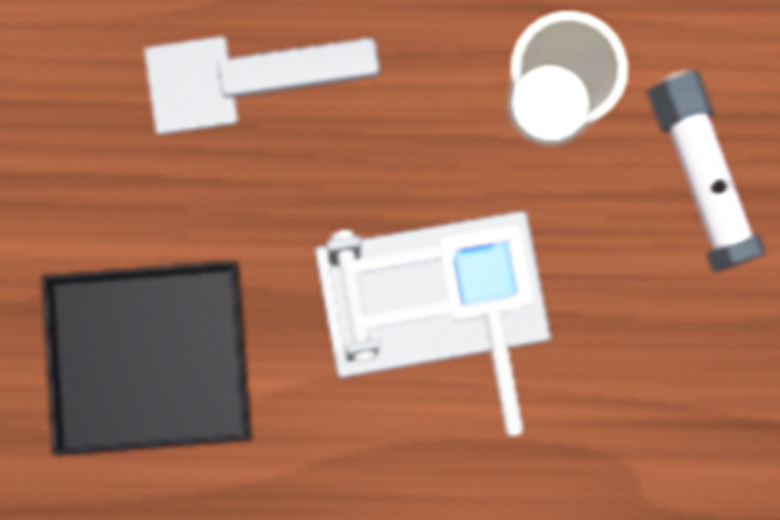

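The crop confirms it. The stand meant is the larger one at about (346,225), which holds the blue cube (the other, at (360,370), is smaller and empty). The tray meant is the black one at (236,237); the orange one at (241,360) is the look-alike. Next I fit their poses.

```bash
python3 - <<'E'
from h import *
from scipy.optimize import least_squares
f=ctrl.grab_frame("top")
c=lambda a:np.array(a)/2.6+[180,100]
def fit(px,loc):
    W=np.array([ray(f,p,l[2])[:2] for p,l in zip(px,loc)]);L=np.array(loc)[:,:2]
    def r(q):
        C,S=np.cos(q[2]),np.sin(q[2]);return (L@np.array([[C,S],[-S,C]])+q[:2]-W).ravel()
    o=least_squares(r,[W[:,0].mean(),W[:,1].mean(),0]);return o.x,o.fun.round(1)
# stand: top-right(+x,-y), bottom-right(-x,-y), bottom-left(-x,+y), top-left(+x,+y)
q,e=fit(c([(527,212),(549,337),(340,376),(317,247)]),[(45,-128,8),(-45,-128,8),(-45,18,8),(45,18,8)]);print("stand",q,np.degrees(q[2]),e)
t,e=fit(c([(238,262),(250,438),(54,454),(43,275)]),[(60,-65,28),(-60,-65,28),(-60,65,28),(60,65,28)]);print("tray",t,np.degrees(t[2]),e)
C,S=np.cos(q[2]),np.sin(q[2]);M=np.array([[C,-S],[S,C]])
w=lambda x,y:(M@[x,y]+q[:2]).round(1)
for n,p in dict(handle=(-72,-85),h2=(-72,85),mouth=(0,-85),drop=(0,85),tip=(-104,-85)).items(): print(n,w(*p))
d=M.T@(t[:2]-q[:2]);print("tray in stand",d,np.degrees(t[2]-q[2]))
g=ctrl.grab_frame("scene")
for n,ff in(("top",f),("scene",g)):
    im=ff["img"][:,:,::-1].copy()
    P=[(*w(x,y),z) for x,y,z in[(45,-128,8),(-45,-128,8),(-45,18,8),(45,18,8),(0,0,64),(-72,-85,64),(0,-85,85),(0,85,0),(-104,-85,64)]]
    for p in P:
        u=proj(ff,p);cv2.circle(im,(int(u[0]),int(u[1])),2,(0,0,255),-1)
    C2,S2=np.cos(t[2]),np.sin(t[2])
    for x,y in((60,65),(60,-65),(-60,65),(-60,-65)):
        u=proj(ff,(t[0]+C2*x-S2*y,t[1]+S2*x+C2*y,28));cv2.circle(im,(int(u[0]),int(u[1])),2,(0,255,0),-1)
    cv2.imwrite(f"pics/{n}_fit.png",cv2.resize(im[100:300,180:480] if n=="top" else im[170:430,200:480],None,fx=2.5,fy=2.2))
E
```

```text
stand [ 5.97256274e+02 -5.45558740e+01  1.88539004e-01] 10.80248920876165 [ 1.3  0.2 -1.4 -1.4 -0.2  0.6  0.3  0.6]
tray [5.59401452e+02 8.20006053e+01 8.96206796e-02] 5.134886696203795 [ 1.5 -0.2 -1.3 -0.6 -0.7  0.6  0.5  0.2]
handle [ 542.5 -151.5]
h2 [510.6  15.4]
mouth [ 613.2 -138. ]
drop [581.3  28.9]
tip [ 511.  -157.5]
tray in stand [-11.59003979 141.23147842] -5.667602512557854
```

View pics/scene_fit.png

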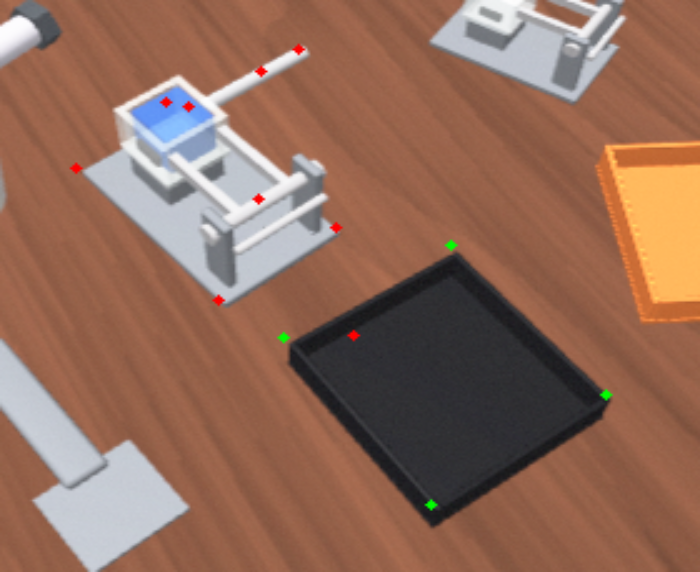

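View pics/top_fit.png

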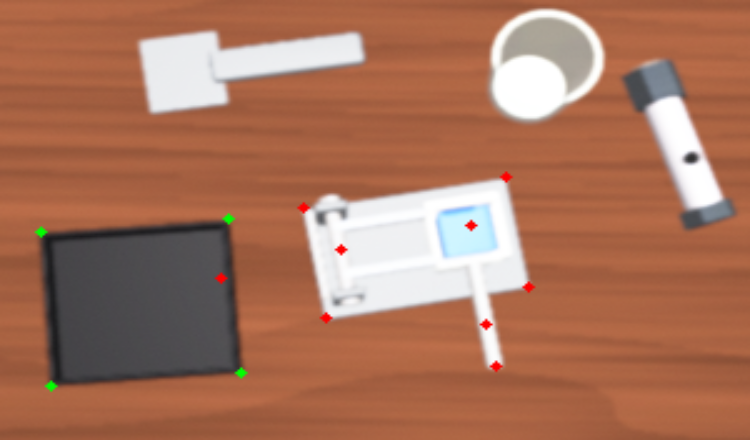

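```bash
cat >> h.py <<'E'
def Rdown(psi,tilt=0):
    # tool x along psi deg; tilt deg about stand/tool x tips tool z towards +y side
    c,s=np.cos(np.radians(psi)),np.sin(np.radians(psi))
    M=np.array([[c,s,0],[s,-c,0],[0,0,-1]]).T
    M=np.array([[c,s,0],[s,-c,0],[0,0,-1]])
    return R.from_rotvec(np.radians(tilt)*np.array([c,s,0]))*R.from_matrix(M)
def rel(p,Rt):
    s=ctrl.read_state();R0=R.from_rotvec(s["tcp_rot"])
    d=R0.inv().apply(np.array(p,float)-s["tcp_pos"]);w=(R0.inv()*Rt).as_rotvec(degrees=True)
    return d.round(1).tolist()+w.round(2).tolist()
E
python3 - <<'E'
from h import *
s=ctrl.read_state();print(s["t"],s["tcp_pos"],R.from_rotvec(s["tcp_rot"]).as_matrix().round(3))
print(rel([480,-330,260],Rdown(9)))
print(rel([554,110,210],Rdown(8)))
E
```

```text
2.7 [ 168.81437974 -653.54624904  218.62505039] [[ 0.968  0.25   0.   ]
 [ 0.25  -0.968  0.   ]
 [ 0.    -0.    -1.   ]]
[382.2, -235.4, -41.4, -0.0, -0.0, 5.48]
[563.9, -643.0, 8.7, -0.0, -0.0, 6.48]
```

Request:
{"fn": "arm_command", "kwargs": {"motion": [[[382,-235,-41,0,0,5.5],[382,-235,-41,0,0,5.5],[382,-235,-41,0,0,5.5],[382,-235,-41,0,0,5.5],[382,-235,-41,0,0,5.5],[382,-235,-41,0,0,5.5],[382,-235,-41,0,0,5.5],[382,-235,-41,0,0,5.5]]], "claw": 50}}

```text
t: 3.5
tcp_pos: [446.1, -364.9, 255.6]
tcp_rot: [3.131, 0.246, 0.001]
force: [-0.2, -0.2, 0.5]
width: 0.54
```

```bash
python3 - <<'E'
from h import *
s=ctrl.read_state();print(s["t"],s["tcp_pos"],s["force"],s["width"])
print(rel([554,110,210],Rdown(8)))
E
```

```text
3.5 [ 446.14512719 -364.91646935  255.55170285] [-0.22203903 -0.2075144   0.52285124] 0.5399155470541107
[180.6, -452.3, 45.4, 0.03, -0.02, 0.98]
```

Request:
{"fn": "arm_command", "kwargs": {"motion": [[[180,-452,0,0,0,1],[180,-452,0,0,0,1],[180,-452,0,0,0,1],[180,-452,0,0,0,1],[180,-452,0,0,0,1],[180,-452,0,0,0,1],[180,-452,0,0,0,1],[180,-452,0,0,0,1]]]}}

```text
t: 4.3
tcp_pos: [533.2, 25.7, 255.4]
tcp_rot: [3.134, 0.219, 0.001]
force: [0.7, -0.5, -0.0]
width: 0.538
```

Request:
{"fn": "arm_command", "kwargs": {"motion": [[[12,-52,40,0,0,0],[12,-52,40,0,0,0],[12,-52,40,0,0,0],[12,-52,40,0,0,0]]]}}

```text
t: 4.7
tcp_pos: [538.0, 76.1, 215.7]
tcp_rot: [3.134, 0.219, 0.001]
force: [0.4, -0.5, 0.7]
width: 0.539
```

```bash
python3 - <<'E'
from h import *
s=ctrl.read_state();print(s["t"],s["tcp_pos"],s["dq"].round(3))
f=ctrl.grab_frame("wrist");np.savez("w1.npz",pos=s["tcp_pos"],rot=s["tcp_rot"],K=f["camera_matrix"],E=f["hand_eye"],img=f["img"])
cv2.imwrite("pics/w1.png",f["img"][:,:,::-1])
E
```

```text
4.7 [538.0054024   76.09162225 215.70180356] [-0.021 -0.011 -0.01  -0.001  0.002 -0.002]
```

View pics/w1.png

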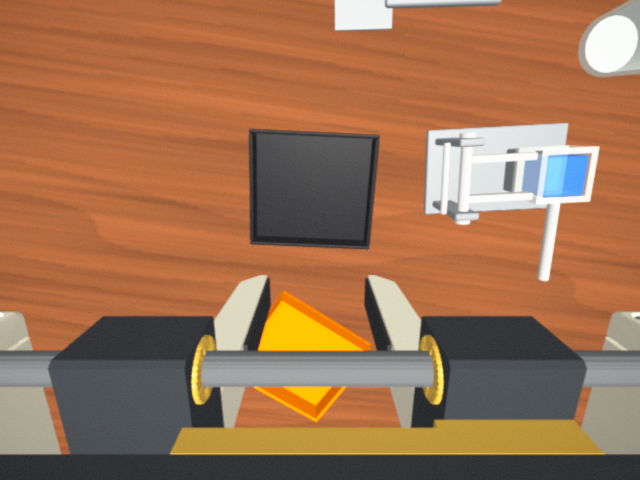

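```bash
python3 - <<'E'
import numpy as np,cv2
im=np.load("w1.npz")["img"][:,:,::-1]
cv2.imwrite("pics/w1c.png",cv2.resize(im[110:290,235:615],None,fx=2.1,fy=2.1,interpolation=cv2.INTER_CUBIC))
E
```

```text
(no output)
```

View pics/w1c.png

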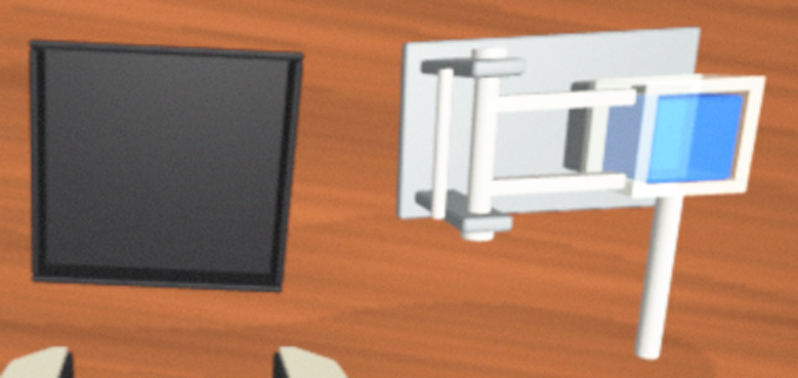

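```bash
cat >> h.py <<'E'
from scipy.optimize import least_squares
def wristT(pos,rot,E):
    T=np.eye(4);T[:3,:3]=R.from_rotvec(rot).as_matrix();T[:3,3]=pos;return T@E
def fitpose(K,T,px,loc,x0):
    px=np.array(px,float);loc=np.array(loc,float)
    def W(q):
        C,S=np.cos(q[2]),np.sin(q[2]);return np.c_[loc[:,0]*C-loc[:,1]*S+q[0],loc[:,0]*S+loc[:,1]*C+q[1],loc[:,2]]
    f={"camera_matrix":K}
    o=least_squares(lambda q:(np.array([proj(f,p,T) for p in W(q)])-px).ravel(),x0,x_scale=[10,10,.1])
    return o.x,o.fun.reshape(-1,2).round(1).tolist()
E
python3 - <<'E'
from h import *
d=np.load("w1.npz");T=wristT(d["pos"],d["rot"],d["E"]);K=d["K"]
c=lambda a:np.array(a)/2.1+[235,110]
q,e=fitpose(K,T,c([(405,43),(400,218),(699,28),(648,354),(765,77),(745,191)]),[(45,18,8),(-45,18,8),(45,-128,8),(-104,-85,64),(24,-109,76),(-24,-109,76)],[597,-54,.19]);print("stand",q,np.degrees(q[2]),e)
t,e=fitpose(K,T,c([(302,54),(281,291),(32,280),(30,42)]),[(60,-65,28),(-60,-65,28),(-60,65,28),(60,65,28)],[560,82,.09]);print("tray",t,np.degrees(t[2]),e)
C,S=np.cos(q[2]),np.sin(q[2]);M=np.array([[C,-S],[S,C]])
print(M.T@(t[:2]-q[:2]),np.degrees(t[2]-q[2]))
E
```

```text
stand [ 5.96323059e+02 -5.32723464e+01  1.96284734e-01] 11.246286835018568 [[-0.0, 0.1], [-0.5, 1.0], [1.6, -1.1], [-0.7, 0.4], [-0.2, -0.4], [-0.1, 0.2]]
tray [5.59288773e+02 8.42165328e+01 9.58022455e-02] 5.4890643350665735 [[1.1, -0.8], [0.5, 1.2], [-0.5, 1.4], [-1.0, -1.2]]
[ -9.50914065 142.07148389] -5.757222499951995
```

```bash
python3 - <<'E'
from h import *
print(rel([553.5,145.8,60],Rdown(5.3)));print(rel([553.5,145.8,9.5],Rdown(5.3)))
E
```

```text
[24.7, -67.4, 156.1, 0.02, -0.06, 2.64]
[24.6, -67.4, 206.6, 0.02, -0.06, 2.64]
```

Request:
{"fn": "arm_command", "kwargs": {"motion": [[[24.6,-67.4,60,0,0,2.64],[24.6,-67.4,120,0,0,2.64],[24.6,-67.4,156,0,0,2.64],[24.6,-67.4,180,0,0,2.64],[24.6,-67.4,195,0,0,2.64],[24.6,-67.4,204,0,0,2.64],[24.6,-67.4,206,0,0,2.64],[24.6,-67.4,206,0,0,2.64]]]}}

```text
t: 5.55
tcp_pos: [554.0, 146.4, 10.7]
tcp_rot: [-3.138, -0.145, -0.003]
force: [-0.3, -0.3, 1.6]
width: 0.537
```

```bash
python3 - <<'E'
from h import *
s=ctrl.read_state();print(s["t"],s["tcp_pos"],s["force"],s["width"])
cv2.imwrite("pics/w2.png",ctrl.grab_frame("wrist")["img"][:,:,::-1])
cv2.imwrite("pics/s2.png",cv2.resize(ctrl.grab_frame("scene")["img"][150:480,200:640,::-1],None,fx=1.7,fy=1.7))
E
```

```text
5.55 [553.95373778 146.3546924   10.7047029 ] [-0.32739736 -0.30333964  1.63109459] 0.5368945860814276
```

View pics/w2.png

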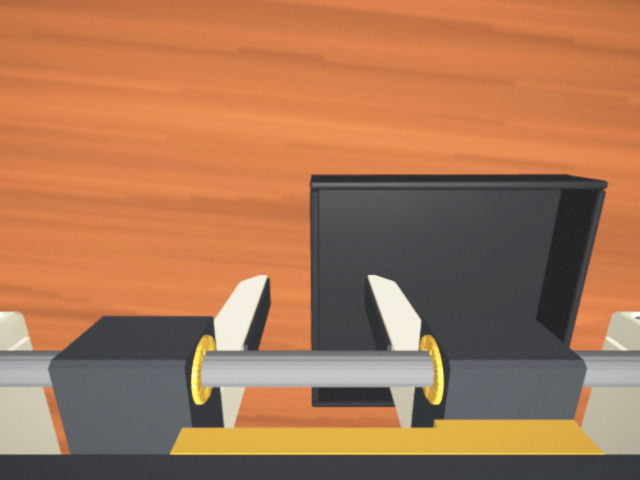

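View pics/s2.png

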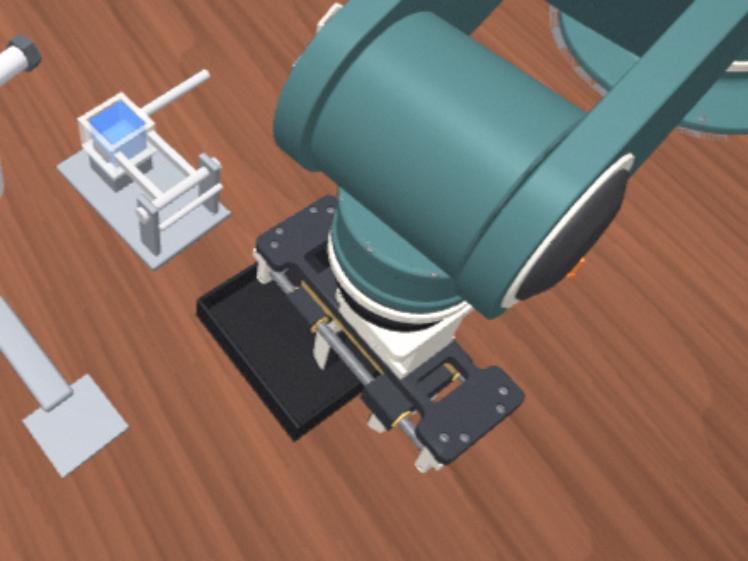

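Request:
{"fn": "arm_command", "kwargs": {"motion": [[[0,0,0,0,0,0],[0,0,0,0,0,0],[0,0,0,0,0,0],[0,0,0,0,0,0],[0,0,0,0,0,0]]], "claw": 0, "newtons": 20}}

```text
t: 6.15
tcp_pos: [552.9, 146.9, 9.1]
tcp_rot: [-3.138, -0.147, 0.0]
force: [0.5, 0.1, 0.0]
width: 0.154
```

```bash
python3 - <<'E'
from h import *
s=ctrl.read_state();print(s["t"],s["tcp_pos"],s["force"],s["width"],s["width"]*93)
q=np.array([596.8,-53.9]);a=np.radians(11)
def w(x,y):return [q[0]+np.cos(a)*x-np.sin(a)*y,q[1]+np.sin(a)*x+np.cos(a)*y]
print(rel([*w(0,158),11],Rdown(11)));print(rel([*w(0,146),11],Rdown(11)))
E
```

```text
6.15 [552.8980184  146.91978675   9.10429111] [0.50378607 0.09621621 0.03458447] 0.15408414812623006 14.329825775739396
[9.4, 46.8, -1.9, -0.0, 0.0, -5.65]
[10.6, 58.7, -1.9, -0.0, 0.0, -5.65]
```

Request:
{"fn": "arm_command", "kwargs": {"motion": [[[0,0,-0.5,0,0,0],[0,0,-0.5,0,0,0],[0,0,-0.5,0,0,0],[0,0,-0.5,0,0,0]]]}}

```text
t: 6.55
tcp_pos: [552.9, 146.9, 9.6]
tcp_rot: [-3.138, -0.146, 0.0]
force: [-0.9, 0.0, 0.8]
width: 0.041
```

Request:
{"fn": "arm_command", "kwargs": {"motion": [[[2,10,0,0,0,-1.5],[4,20,0,0,0,-3],[6,30,0,0,0,-4],[8,40,0,0,0,-5],[9.4,46.8,0,0,0,-5.65],[9.4,46.8,0,0,0,-5.65],[9.4,46.8,0,0,0,-5.65]]]}}

```text
t: 7.25
tcp_pos: [566.7, 101.0, 9.6]
tcp_rot: [3.127, 0.3, 0.0]
force: [0.6, -2.1, 1.1]
width: 0.042
```

```bash
python3 - <<'E'
from h import *
s=ctrl.read_state();print(s["t"],s["tcp_pos"],s["force"],s["width"]*93)
f=ctrl.grab_frame("wrist");np.savez("w3.npz",pos=s["tcp_pos"],rot=s["tcp_rot"],K=f["camera_matrix"],E=f["hand_eye"],img=f["img"])
cv2.imwrite("pics/w3.png",f["img"][:,:,::-1])
f=ctrl.grab_frame("top")
cv2.imwrite("pics/t3.png",cv2.resize(f["img"][150:300,180:420,::-1],None,fx=3,fy=3,interpolation=cv2.INTER_CUBIC))
E
```

```text
7.25 [566.74014883 100.98636308   9.61607654] [ 0.60790544 -2.11004963  1.13244733] 3.892601193871282
```

View pics/w3.png

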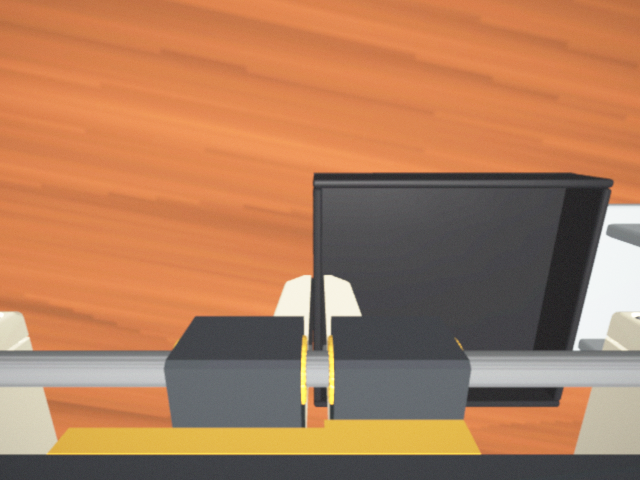

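View pics/t3.png

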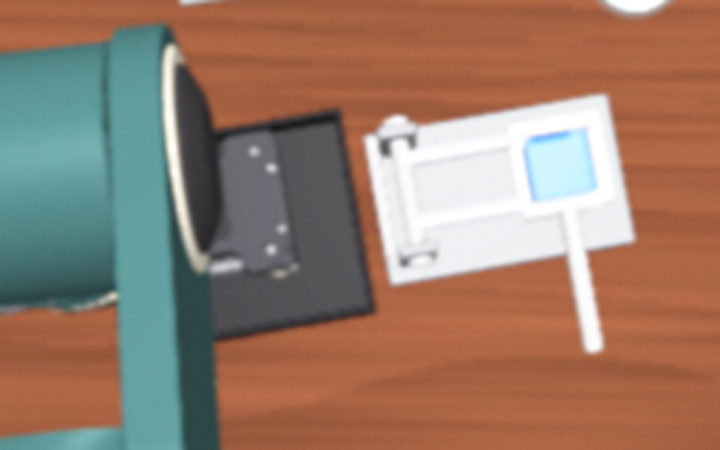

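```bash
python3 - <<'E'
from h import *
f=ctrl.grab_frame("top");K,T=f["camera_matrix"],f["cam_to_world"]
c=lambda a:np.array(a)/3+[180,150]
q,e=fitpose(K,T,c([(366,136),(392,286),(608,95),(635,241)]),[(45,18,8),(-45,18,8),(45,-128,8),(-45,-128,8)],[597,-54,.19]);print(q,np.degrees(q[2]),e)
t,e=fitpose(K,T,c([(340,111),(373,311)]),[(60,-65,28),(-60,-65,28)],[560,20,.19]);print(t,np.degrees(t[2]),e)
C,S=np.cos(q[2]),np.sin(q[2]);M=np.array([[C,-S],[S,C]])
print(M.T@(t[:2]-q[:2]),np.degrees(t[2]-q[2]))
d=np.load("w3.npz");T=wristT(d["pos"],d["rot"],d["E"])
t,e=fitpose(d["K"],T,[(612,180),(314,176),(560,404),(316,404)],[(60,-65,28),(60,65,28),(-60,-65,28),(-60,65,28)],[570,30,.19]);print(t,np.degrees(t[2]),e)
print(M.T@(t[:2]-q[:2]))
E
```

```text
[ 5.96370849e+02 -5.47775422e+01  1.89571952e-01] 10.86167277496384 [[-0.3, -0.0], [-0.1, -0.1], [-0.0, -0.5], [0.4, 0.5]]
[5.78907009e+02 3.91374407e+01 1.78876825e-01] 10.24888711558908 [[-0.1, -0.8], [0.1, 0.8]]
[ 0.54622594 95.52335512] -0.6127856593747595
[5.80632182e+02 3.92977776e+01 1.91178283e-01] 10.953708725730523 [[4.6, -3.1], [-1.9, 0.7], [-0.2, 2.8], [-3.1, 2.6]]
[ 2.27070674 95.3557304 ]
```

Request:
{"fn": "arm_command", "kwargs": {"motion": [[[0,5,0,0,0,0],[0,9,0,0,0,0],[0,11,0,0,0,0],[0,11.5,0,0,0,0],[0,12,0,0,0,0],[0,12,0,0,0,0]]]}}

```text
t: 8.0
tcp_pos: [568.7, 90.6, 9.6]
tcp_rot: [-3.125, -0.301, 0.0]
force: [-2.4, 13.1, 1.4]
width: 0.039
```

Request:
{"fn": "arm_command", "kwargs": {"motion": [[[0,0.5,0,0,0,0],[0,0.5,0,0,0,0]]]}}

```text
t: 8.2
tcp_pos: [568.7, 90.5, 9.6]
tcp_rot: [-3.124, -0.301, 0.0]
force: [-3.1, 16.8, 1.4]
width: 0.046
```

Request:
{"fn": "arm_command", "kwargs": {"motion": [[[0,-1.2,0,0,0,0],[0,-1.2,0,0,0,0],[0,-1.2,0,0,0,0],[0,-1.2,0,0,0,0]]], "claw": 30}}

```text
t: 8.6
tcp_pos: [568.8, 89.8, 9.5]
tcp_rot: [3.127, 0.3, -0.0]
force: [0.9, 0.2, -0.7]
width: 0.308
```

Request:
{"fn": "arm_command", "kwargs": {"motion": [[[0,0,-20,0,0,0],[0,0,-65,0,0,0],[0,0,-110,0,0,0],[-15,40,-150,0,0,0],[-30,80,-170,0,0,0],[-45,100,-170,0,0,0],[-45,100,-170,0,0,0]]]}}

```text
t: 9.3
tcp_pos: [543.2, -19.5, 180.9]
tcp_rot: [3.127, 0.296, 0.003]
force: [-0.2, 0.2, -0.8]
width: 0.323
```

```bash
python3 - <<'E'
from h import *
s=ctrl.read_state();print(s["t"],s["tcp_pos"],s["force"],s["width"]*93)
f=ctrl.grab_frame("wrist");np.savez("w4.npz",pos=s["tcp_pos"],rot=s["tcp_rot"],K=f["camera_matrix"],E=f["hand_eye"],img=f["img"])
cv2.imwrite("pics/w4.png",f["img"][:,:,::-1])
E
```

```text
9.3 [543.18092461 -19.45583941 180.89358163] [-0.23446288  0.17497966 -0.81608027] 30.02225151868345
```

View pics/w4.png

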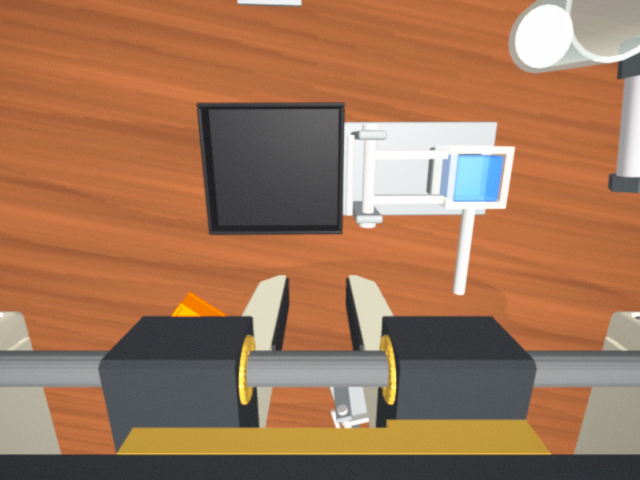

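```bash
python3 - <<'E'
from h import *
d=np.load("w4.npz");T=wristT(d["pos"],d["rot"],d["E"]);K=d["K"]
t,e=fitpose(K,T,[(345,103),(342,235),(210,235),(198,103)],[(60,-65,28),(-60,-65,28),(-60,65,28),(60,65,28)],[580,28,.19]);print(t,np.degrees(t[2]),e)
q,e=fitpose(K,T,[(344,122),(346,216),(497,122),(461,293),(513,147),(507,208)],[(45,18,8),(-45,18,8),(45,-128,8),(-104,-85,64),(24,-109,76),(-24,-109,76)],[597,-54,.19]);print(q,np.degrees(q[2]),e)
C,S=np.cos(q[2]),np.sin(q[2]);M=np.array([[C,-S],[S,C]])
print(M.T@(t[:2]-q[:2]),np.degrees(t[2]-q[2]))
q=np.array([596.5,-53.2]);a=np.radians(11)
def w(x,y):return [q[0]+np.cos(a)*x-np.sin(a)*y,q[1]+np.sin(a)*x+np.cos(a)*y]
print(rel([*w(-78,-85),110],Rdown(11)),rel([*w(-78,-85),46],Rdown(11)))
E
```

```text
[5.81124283e+02 2.77643862e+01 1.89109940e-01] 10.835201433448864 [[1.1, -0.1], [1.1, 0.3], [-1.0, 0.3], [-1.3, -0.2]]
[ 5.95696731e+02 -5.38805678e+01  2.04790130e-01] 11.733610154047339 [[-0.9, 1.4], [-3.4, 0.9], [1.8, -1.1], [-0.4, -0.2], [2.5, -0.5], [-0.3, 0.2]]
[ 2.3355168  82.90235302] -0.8984087205984744
[-32.4, 129.7, 70.1, 0.02, -0.06, -0.15] [-32.4, 129.7, 134.1, 0.02, -0.06, -0.15]
```

Request:
{"fn": "arm_command", "kwargs": {"motion": [[[-16,45,10,0,0,0],[-32.4,90,20,0,0,0],[-32.4,129.7,50,0,0,0],[-32.4,129.7,75,0,0,0],[-32.4,129.7,105,0,0,0],[-32.4,129.7,125,0,0,0],[-32.4,129.7,135,0,0,0],[-32.4,129.7,135,0,0,0]]]}}

```text
t: 10.15
tcp_pos: [536.2, -149.4, 43.1]
tcp_rot: [-3.126, -0.302, 0.004]
force: [0.1, 0.5, 0.3]
width: 0.318
```

```bash
python3 - <<'E'
from h import *
s=ctrl.read_state();print(s["t"],s["tcp_pos"],s["force"],s["width"]*93)
f=ctrl.grab_frame("wrist")
cv2.imwrite("pics/w5.png",f["img"][:,:,::-1])
E
```

```text
10.15 [ 536.1956232  -149.4054604    43.13794065] [0.11124298 0.46507227 0.27446385] 29.61112926768388
```

View pics/w5.png

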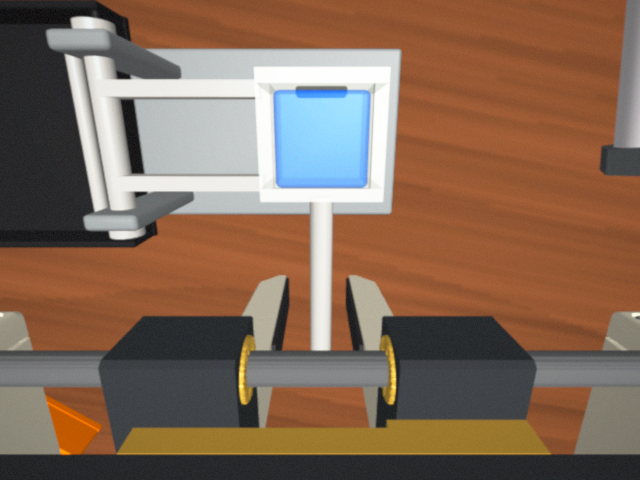

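Request:
{"fn": "arm_command", "kwargs": {"motion": [[[0,0,-1,0,0,0],[0,0,-1,0,0,0],[0,0,-1,0,0,0],[0,0,-1,0,0,0],[0,0,-1,0,0,0]]], "claw": 0, "newtons": 12}}

```text
t: 10.7
tcp_pos: [537.1, -150.8, 46.5]
tcp_rot: [3.126, 0.301, 0.002]
force: [1.1, -5.1, 3.2]
width: 0.107
```

```bash
cat >> h.py <<'E'
def arc(ths,th0,psi=0):
    # rows in tool frame (tool down: +y tool=-y stand,+z tool=down) from rod angle th0; tilt relative
    out=[]
    for th,tl in ths:
        dy=85*(np.cos(th0)-np.cos(th)) ; dz=85*(np.sin(th)-np.sin(th0))
        # pivot about grasp point 19 behind TCP; tilt tl deg tips tool z towards +y stand
        t=np.radians(tl); ty=19*np.sin(t); tz=19*(1-np.cos(t))
        out.append([0,round(-(dy+ty),1),round(-(dz+tz),1),round(tl,1),0,0])
    return out
E
python3 - <<'E'
from h import *
s=ctrl.read_state();print(s["t"],s["tcp_pos"],s["force"],s["ft_torque"],s["width"]*93)
R0=R.from_rotvec(s["tcp_rot"])
print("z dir after tool-x +10:",(R0*R.from_rotvec([10,0,0],degrees=True)).apply([0,0,1]))
print(arc([(i*.26,0) for i in range(1,10)],0))
E
```

```text
10.7 [ 537.14289768 -150.79673182   46.46824599] [ 1.06925857 -5.09464533  3.17299837] [-8.41204331e-01 -2.43508361e-01 -4.25035600e-04] 9.915347809339352
z dir after tool-x +10: [-0.0314926   0.16917926 -0.98508202]
[[0, np.float64(-2.9), np.float64(-21.9), 0, 0, 0], [0, np.float64(-11.2), np.float64(-42.2), 0, 0, 0], [0, np.float64(-24.6), np.float64(-59.8), 0, 0, 0], [0, np.float64(-42.0), np.float64(-73.3), 0, 0, 0], [0, np.float64(-62.3), np.float64(-81.9), 0, 0, 0], [0, np.float64(-84.1), np.float64(-85.0), 0, 0, 0], [0, np.float64(-106.0), np.float64(-82.4), 0, 0, 0], [0, np.float64(-126.4), np.float64(-74.2), 0, 0, 0], [0, np.float64(-144.1), np.float64(-61.1), 0, 0, 0]]
```

Request:
{"fn": "arm_command", "kwargs": {"motion": [[[0,-1.2,-14,0,0,0],[0,-4.9,-28,0,0,0],[0,-11,-42,0,0,0],[0,-20.5,-55,0,0,0],[0,-33,-67.5,0,0,0],[0,-48,-76.5,0,0,0],[0,-64,-82.5,0,0,0],[0,-64,-82.5,0,0,0]]]}}

```text
t: 11.5
tcp_pos: [525.1, -86.9, 131.1]
tcp_rot: [3.125, 0.302, 0.006]
force: [-3.7, -6.6, 18.4]
width: 0.099
```

```bash
python3 - <<'E'
from h import *
s=ctrl.read_state();print(s["t"],s["tcp_pos"],s["force"],s["ft_torque"],s["width"]*93)
r=s["tcp_pos"]+[0,0,19]-[596.5,-53.2,64];a=np.radians(11)
y=-r[0]*np.sin(a)+r[1]*np.cos(a);print(y,r[2],np.hypot(y,r[2]),np.arctan2(r[2],-y))
th0=np.arctan2(r[2],-y)
print([[float(v) for v in x] for x in arc([(1.5,5),(1.68,11),(1.84,17),(2.0,23),(2.15,29),(2.27,33),(2.34,35),(2.34,35)],th0)])
f=ctrl.grab_frame("scene");cv2.imwrite("pics/s6.png",cv2.resize(f["img"][100:430,150:590,::-1],None,fx=1.7,fy=1.7))
E
```

```text
11.5 [525.11269462 -86.89263066 131.07920827] [-3.67845844 -6.56684547 18.38609186] [-1.02703746  0.66816891  0.00500521] 9.178483444393954
-19.45226211295541 86.07920826580482 88.24976258879636 1.348548389054848
[[0.0, -14.4, -1.9, 5.0, 0.0, 0.0], [0.0, -31.6, -1.9, 11.0, 0.0, 0.0], [0.0, -46.9, 0.1, 17.0, 0.0, 0.0], [0.0, -61.5, 4.1, 23.0, 0.0, 0.0], [0.0, -74.5, 9.4, 29.0, 0.0, 0.0], [0.0, -83.8, 14.8, 33.0, 0.0, 0.0], [0.0, -88.8, 18.4, 35.0, 0.0, 0.0], [0.0, -88.8, 18.4, 35.0, 0.0, 0.0]]
```

View pics/s6.png

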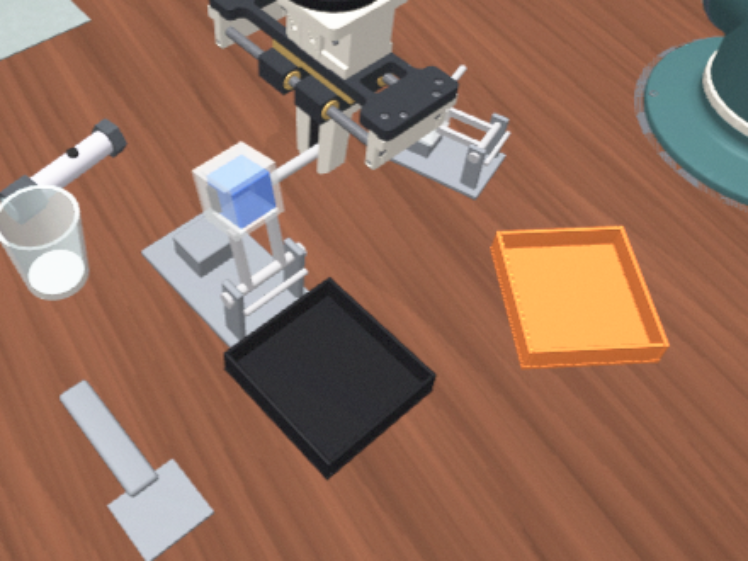

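Request:
{"fn": "arm_command", "kwargs": {"motion": [[[0,-14.4,-4,5,0,0],[0,-31.6,-4,11,0,0],[0,-46.9,-2,17,0,0],[0,-61.5,2,23,0,0],[0,-74.5,7.4,29,0,0],[0,-83.8,13,33,0,0],[0,-88.8,17,35,0,0],[0,-88.8,17,35,0,0]]]}}

```text
t: 12.35
tcp_pos: [507.7, 0.6, 111.0]
tcp_rot: [-2.517, -0.242, 0.076]
force: [2.9, 5.7, 3.8]
width: 0.101
```

```bash
cat >> h.py <<'E'
def rod(q=(596.5,-53.2),deg=11):
    s=ctrl.read_state();g=s["tcp_pos"]-19*R.from_rotvec(s["tcp_rot"]).apply([0,0,1])
    r=g-[q[0],q[1],64];a=np.radians(deg)
    x=r[0]*np.cos(a)+r[1]*np.sin(a);y=-r[0]*np.sin(a)+r[1]*np.cos(a)
    print("t",s["t"],"tcp",s["tcp_pos"].round(1),"F",s["force"].round(1),"w",round(s["width"]*93,1),"rod x,y,z",x.round(1),y.round(1),r[2].round(1),"rad",np.hypot(y,r[2]).round(1),"th",np.arctan2(r[2],-y).round(3))
E
python3 - <<'E'
from h import *
rod()
f=ctrl.grab_frame("scene");cv2.imwrite("pics/s7.png",cv2.resize(f["img"][100:430,150:590,::-1],None,fx=1.7,fy=1.7))
E
```

```text
t 12.35 tcp [507.7   0.6 111. ] F [2.9 5.7 3.8] w 9.4 rod x,y,z -77.0 58.8 62.5 rad 85.8 th 2.326
```

View pics/s7.png

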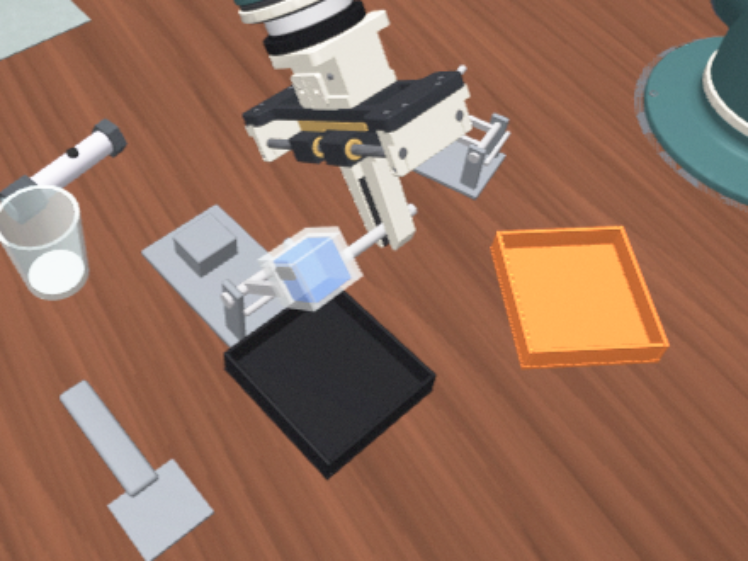

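Request:
{"fn": "arm_command", "kwargs": {"motion": [[[0,-1.7,-0.1,5,0,0],[0,-3,-0.2,9,0,0],[0,-3,-0.2,9,0,0]]]}}

```text
t: 12.7
tcp_pos: [507.2, 2.3, 112.8]
tcp_rot: [-2.361, -0.226, 0.092]
force: [1.6, 5.6, 2.8]
width: 0.102
```

Request:
{"fn": "arm_command", "kwargs": {"motion": [[[0,0,0,0,0,0],[0,0,0,0,0,0],[0,0,0,0,0,0],[0,0,0,0,0,0],[0,0,0,0,0,0],[0,0,0,0,0,0]]], "claw": 90}}

```text
t: 13.3
tcp_pos: [507.0, 2.2, 113.0]
tcp_rot: [-2.365, -0.228, 0.092]
force: [0.2, -0.7, -0.6]
width: 0.57
```

```bash
python3 - <<'E'
from h import *
rod()
f=ctrl.grab_frame("scene");cv2.imwrite("pics/s8.png",cv2.resize(f["img"][100:430,150:590,::-1],None,fx=1.7,fy=1.7))
E
```

```text
t 13.3 tcp [507.    2.2 113. ] F [ 0.2 -0.7 -0.6] w 53.0 rod x,y,z -77.3 58.2 62.7 rad 85.5 th 2.32
```

View pics/s8.png

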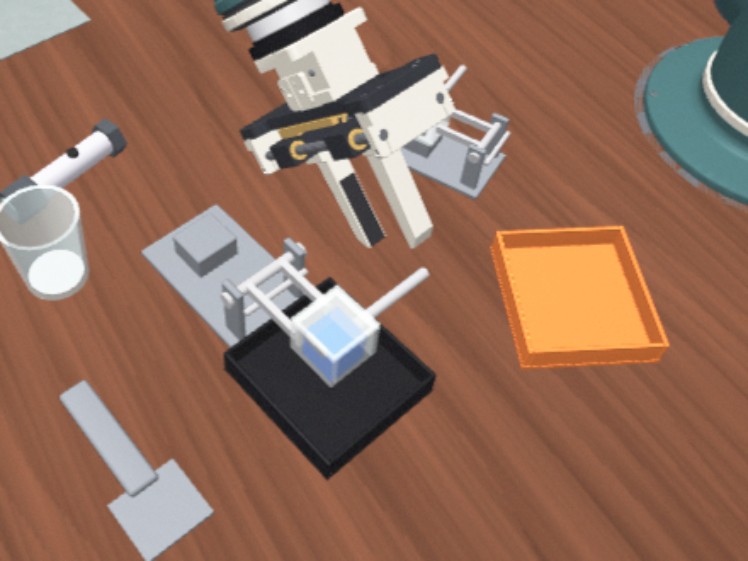

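```bash
python3 - <<'E'
from h import *
f=ctrl.grab_frame("scene");cv2.imwrite("pics/s8z.png",cv2.resize(f["img"][240:350,270:420,::-1],None,fx=5,fy=5,interpolation=cv2.INTER_CUBIC))
q=np.array([596.5,-53.2]);a=np.radians(11)
for n,x,y,z in(("mouth",0,85,52),("floor",0,85,94),("c_mid",0,85,None or 70),("tray",0,83,22)):
    print(n,(proj(f,[q[0]+np.cos(a)*x-np.sin(a)*y,q[1]+np.sin(a)*x+np.cos(a)*y,z])-[270,240])*5)
print(ctrl.pinpoint("scene","cube_mid"),ctrl.pinpoint("scene","mouth"))
E
```

```text
mouth [372.30046684 324.13656347]
floor [380.24195053 240.6006358 ]
c_mid [375.60542376 289.37194602]
tray [362.28728621 374.15454947]
[] [{'uv': [346.2, 306.2], 'score': 0.75}, {'uv': [399.8, 162.1], 'score': 0.63}]
```

View pics/s8z.png

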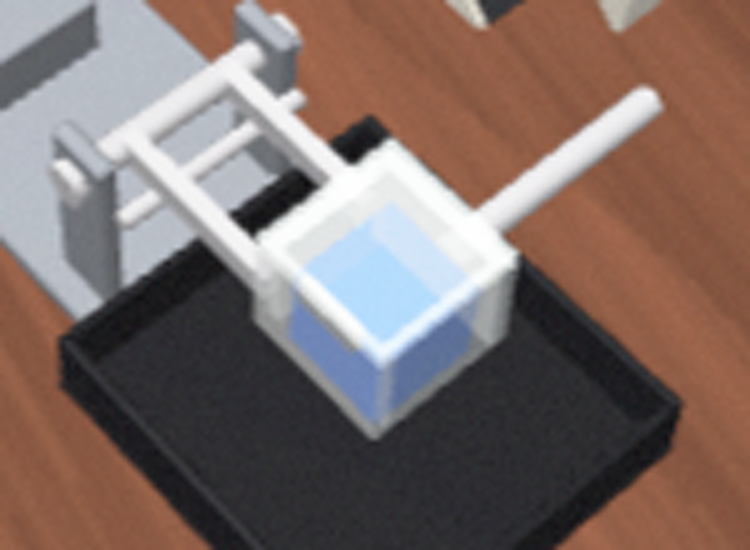

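```bash
cat >> h.py <<'E'
Q=np.array([596.5,-53.2]);A=np.radians(11)
def w(x,y):return [Q[0]+np.cos(A)*x-np.sin(A)*y,Q[1]+np.sin(A)*x+np.cos(A)*y]
E
python3 - <<'E'
from h import *
print(rel([*w(-78,80),115],Rdown(11)));print(rel([*w(-78,85),95],Rdown(11)));print(rel([*w(-78,85),45.5],Rdown(11)))
E
```

```text
[-0.7, -7.6, 4.5, -44.0, -0.0, -0.01]
[-0.7, 2.7, 22.4, -44.0, -0.0, -0.01]
[-0.7, 37.0, 58.0, -44.0, -0.0, -0.01]
```

Request:
{"fn": "arm_command", "kwargs": {"motion": [[[-0.7,-7.6,4.5,-9,0,0],[-0.7,-7.6,4.5,-17,0,0],[-0.7,-7.6,4.5,-25,0,0],[-0.7,-7.6,4.5,-33,0,0],[-0.7,-7.6,4.5,-40,0,0],[-0.7,-7.6,4.5,-44,0,0],[-0.7,2.7,22.4,-44,0,0],[-0.7,2.7,22.4,-44,0,0]]], "claw": 32}}

```text
t: 14.3
tcp_pos: [502.6, 16.2, 93.2]
tcp_rot: [-3.126, -0.303, 0.004]
force: [0.4, 0.0, -0.5]
width: 0.344
```

```bash
python3 - <<'E'
from h import *
rod();print(rel([*w(-78,85),45],Rdown(11)))
cv2.imwrite("pics/w9.png",ctrl.grab_frame("wrist")["img"][:,:,::-1])
E
```

```text
t 14.3 tcp [502.6  16.2  93.2] F [ 0.4  0.  -0.5] w 32.0 rod x,y,z -78.9 86.1 48.2 rad 98.6 th 2.632
[1.0, 1.1, 48.1, -0.04, 0.14, 0.08]
```

View pics/w9.png

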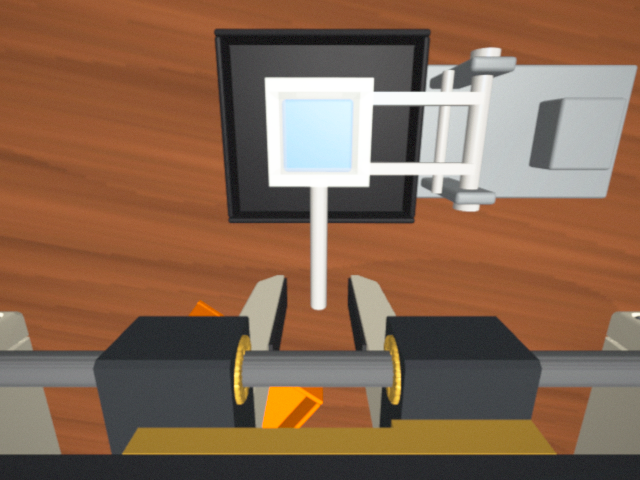

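Rod at column 318 is centred between the fingers, and the mould is over the tray's middle. Down and grip.

Request:
{"fn": "arm_command", "kwargs": {"motion": [[[1,0.5,20,0,0,0],[1,0.5,38,0,0,0],[1,0.5,48,0,0,0],[1,0.5,48,0,0,0],[1,0.5,48,0,0,0],[1,0.5,48,0,0,0],[1,0.5,48,0,0,0],[1,0.5,48,0,0,0]]], "claw": 20}}

```text
t: 15.15
tcp_pos: [505.0, 15.1, 47.5]
tcp_rot: [3.127, 0.301, 0.001]
force: [-0.2, -0.3, 0.3]
width: 0.215
```

Request:
{"fn": "arm_command", "kwargs": {"motion": [[[0,0,0,0,0,0],[0,0,0,0,0,0],[0,0,0,0,0,0],[0,0,0,0,0,0]]], "claw": 0}}

```text
t: 15.55
tcp_pos: [504.7, 15.9, 47.1]
tcp_rot: [-3.125, -0.301, 0.0]
force: [-2.0, 6.8, 1.9]
width: 0.104
```

```bash
python3 - <<'E'
from h import *
rod()
print([[float(v) for v in x] for x in arc([(3.0,6),(2.86,13),(2.7,20),(2.56,27),(2.42,34),(2.32,40),(2.26,44),(2.26,44)],3.1416)])
E
```

```text
t 15.55 tcp [504.7  15.9  47.1] F [-2.   6.8  1.9] w 9.7 rod x,y,z -76.9 85.3 2.1 rad 85.4 th 3.117
[[0.0, -1.1, -12.1, 6.0, 0.0, 0.0], [0.0, -0.9, -24.1, 13.0, 0.0, 0.0], [0.0, 1.7, -37.5, 20.0, 0.0, 0.0], [0.0, 5.3, -48.8, 27.0, 0.0, 0.0], [0.0, 10.6, -59.4, 34.0, 0.0, 0.0], [0.0, 14.9, -66.7, 40.0, 0.0, 0.0], [0.0, 17.7, -70.9, 44.0, 0.0, 0.0], [0.0, 17.7, -70.9, 44.0, 0.0, 0.0]]
```

Request:
{"fn": "arm_command", "kwargs": {"motion": [[[0,-1.1,-12.1,6,0,0],[0,-0.9,-24.1,13,0,0],[0,1.7,-37.5,20,0,0],[0,5.3,-48.8,27,0,0],[0,10.6,-59.4,34,0,0],[0,14.9,-66.7,40,0,0],[0,17.7,-70.9,44,0,0],[0,17.7,-70.9,44,0,0]]]}}

```text
t: 16.35
tcp_pos: [508.0, -2.9, 117.5]
tcp_rot: [-2.361, -0.225, 0.094]
force: [-4.7, 3.1, 3.0]
width: 0.101
```

```bash
python3 - <<'E'
from h import *
rod()
E
```

```text
t 16.35 tcp [508.   -2.9 117.5] F [-4.7  3.1  3. ] w 9.4 rod x,y,z -77.2 53.0 67.1 rad 85.5 th 2.239
```

Request:
{"fn": "arm_command", "kwargs": {"motion": [[[0,0,0,0,0,0],[0,0,0,0,0,0],[0,0,0,0,0,0],[0,0,0,0,0,0],[0,0,0,0,0,0],[0,0,0,0,0,0]]], "claw": 60}}

```text
t: 16.95
tcp_pos: [508.2, -2.2, 117.9]
tcp_rot: [-2.365, -0.228, 0.092]
force: [0.4, 0.5, -0.5]
width: 0.571
```

```bash
python3 - <<'E'
from h import *
rod()
f=ctrl.grab_frame("scene");cv2.imwrite("pics/s10z.png",cv2.resize(f["img"][240:350,270:420,::-1],None,fx=5,fy=5,interpolation=cv2.INTER_CUBIC))
print(rel([*w(-78,80),115],Rdown(11)));print(rel([*w(-78,85),95],Rdown(11)))
E
```

```text
t 16.95 tcp [508.2  -2.2 117.9] F [ 0.4  0.5 -0.5] w 53.1 rod x,y,z -77.0 53.7 67.6 rad 86.4 th 2.242
[-1.1, -7.4, 11.2, -43.99, -0.01, 0.01]
[-1.1, 2.9, 29.1, -43.99, -0.01, 0.01]
```

View pics/s10z.png

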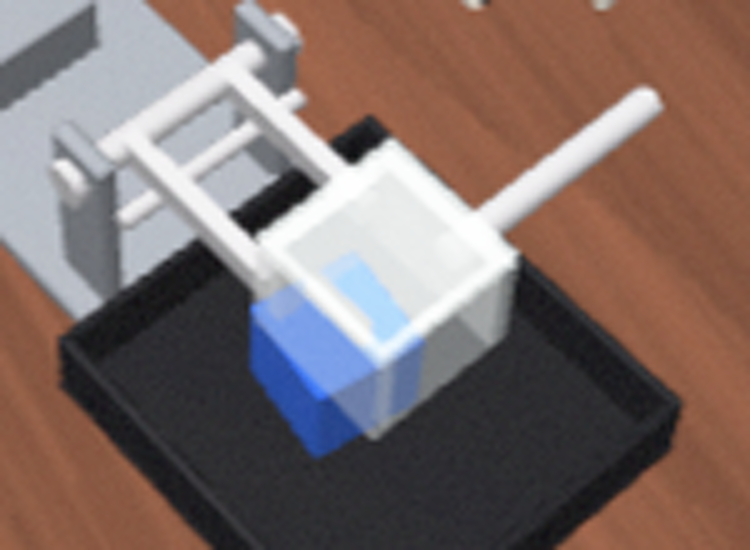

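The cube has dropped into the tray and its blue faces show outside the mould. Regrip to swing the mould back.

Request:
{"fn": "arm_command", "kwargs": {"motion": [[[-1,-7.4,11,-9,0,0],[-1,-7.4,11,-17,0,0],[-1,-7.4,11,-25,0,0],[-1,-7.4,11,-33,0,0],[-1,-7.4,11,-40,0,0],[-1,-7.4,11,-44,0,0],[-1,2.9,29,-44,0,0],[-1,2.9,29,-44,0,0]]], "claw": 32}}

```text
t: 17.8
tcp_pos: [502.6, 16.1, 93.2]
tcp_rot: [-3.126, -0.303, 0.004]
force: [0.3, -0.0, 0.5]
width: 0.346
```

```bash
python3 - <<'E'
from h import *
rod();print(rel([*w(-78,85),46],Rdown(11)))
cv2.imwrite("pics/w11.png",ctrl.grab_frame("wrist")["img"][:,:,::-1])
E
```

```text
t 17.8 tcp [502.6  16.1  93.2] F [ 0.3 -0.   0.5] w 32.2 rod x,y,z -78.9 85.9 48.2 rad 98.5 th 2.631
[1.0, 1.0, 47.2, -0.04, 0.14, 0.08]
```

View pics/w11.png

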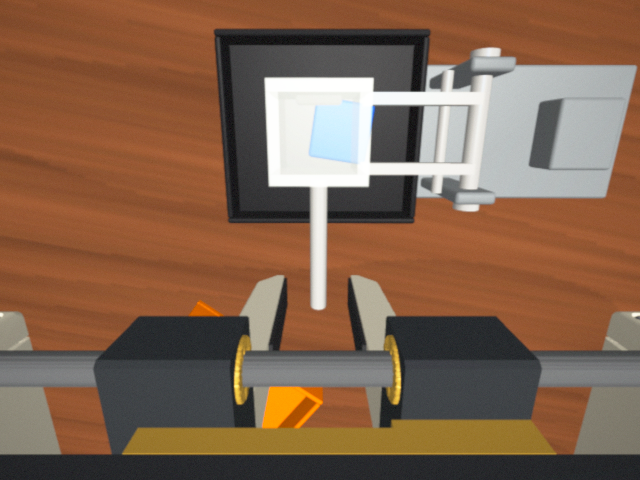

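Request:
{"fn": "arm_command", "kwargs": {"motion": [[[1,0.5,20,0,0,0],[1,0.5,38,0,0,0],[1,0.5,47.5,0,0,0],[1,0.5,47.5,0,0,0],[1,0.5,47.5,0,0,0]]], "claw": 20}}

```text
t: 18.35
tcp_pos: [505.2, 14.6, 48.3]
tcp_rot: [-3.127, -0.3, -0.001]
force: [0.3, 0.6, -0.5]
width: 0.219
```

Request:
{"fn": "arm_command", "kwargs": {"motion": [[[0,0,0,0,0,0],[0,0,0,0,0,0],[0,0,0,0,0,0],[0,0,0,0,0,0]]], "claw": 0}}

```text
t: 18.75
tcp_pos: [505.1, 16.0, 48.4]
tcp_rot: [-3.125, -0.301, -0.002]
force: [-1.8, 9.9, 3.3]
width: 0.102
```

```bash
python3 - <<'E'
from h import *
rod()
print([[float(v) for v in x] for x in arc([(3.0,0),(2.84,0),(2.66,0),(2.48,0),(2.3,0),(2.12,0),(1.94,0),(1.8,0)],3.1416)])
E
```

```text
t 18.75 tcp [505.1  16.   48.4] F [-1.8  9.9  3.3] w 9.5 rod x,y,z -76.5 85.3 3.4 rad 85.4 th 3.102
[[0.0, 0.9, -12.0, 0.0, 0.0, 0.0], [0.0, 3.8, -25.2, 0.0, 0.0, 0.0], [0.0, 9.7, -39.4, 0.0, 0.0, 0.0], [0.0, 17.9, -52.2, 0.0, 0.0, 0.0], [0.0, 28.4, -63.4, 0.0, 0.0, 0.0], [0.0, 40.6, -72.5, 0.0, 0.0, 0.0], [0.0, 54.3, -79.3, 0.0, 0.0, 0.0], [0.0, 65.7, -82.8, 0.0, 0.0, 0.0]]
```

Request:
{"fn": "arm_command", "kwargs": {"motion": [[[0,0,-12,0,0,0],[0,3,-25,0,0,0],[0,9,-39.5,0,0,0],[0,17,-52.5,0,0,0],[0,27.5,-64,0,0,0],[0,40,-73,0,0,0],[0,53.5,-80,0,0,0],[0,65,-84,0,0,0]]]}}

```text
t: 19.55
tcp_pos: [517.8, -49.3, 133.3]
tcp_rot: [3.127, 0.301, 0.003]
force: [1.7, 2.3, 1.8]
width: 0.103
```

```bash
python3 - <<'E'
from h import *
rod()
for i in(1.62,1.44,1.26,1.08,.9,.72,.54,.36,.24,.12,0): 
  r=arc([(i,0)],1.82)[0];print(i,float(r[1]),float(r[2]))
E
```

```text
t 19.55 tcp [517.8 -49.3 133.3] F [1.7 2.3 1.8] w 9.6 rod x,y,z -76.6 18.8 88.3 rad 90.3 th 1.781
1.62 16.8 -2.5
1.44 32.0 -1.9
1.26 47.0 1.4
1.08 61.0 7.4
0.9 73.8 15.8
0.72 84.9 26.3
0.54 93.9 38.7
0.36 100.5 52.4
0.24 103.5 62.2
0.12 105.4 72.2
0 106.0 82.4
```

Request:
{"fn": "arm_command", "kwargs": {"motion": [[[0,15,-1.5,0,0,0],[0,30,-1,0,0,0],[0,45,2.5,0,0,0],[0,59,9,0,0,0],[0,71.8,17.5,0,0,0],[0,83,28,0,0,0],[0,92,40.5,0,0,0],[0,92,40.5,0,0,0]]]}}

```text
t: 20.35
tcp_pos: [534.6, -140.6, 88.5]
tcp_rot: [3.127, 0.3, -0.002]
force: [1.0, -4.2, -0.3]
width: 0.105
```

```bash
python3 - <<'E'
from h import *
rod()
E
```

```text
t 20.35 tcp [ 534.6 -140.6   88.5] F [ 1.  -4.2 -0.3] w 9.7 rod x,y,z -77.4 -74.0 43.5 rad 85.8 th 0.531
```

Request:
{"fn": "arm_command", "kwargs": {"motion": [[[0,3.5,8,0,0,0],[0,6,16,0,0,0],[0,8,24,0,0,0],[0,9.3,31,0,0,0],[0,9.9,36,0,0,0],[0,10,39,0,0,0],[0,10,40,0,0,0],[0,10,40,0,0,0]]]}}

```text
t: 21.15
tcp_pos: [536.7, -150.6, 50.1]
tcp_rot: [3.124, 0.3, -0.0]
force: [2.2, -14.5, -0.9]
width: 0.101
```

Request:
{"fn": "arm_command", "kwargs": {"motion": [[[0,0,0,0,0,0],[0,0,0,0,0,0],[0,0,0,0,0,0],[0,0,0,0,0,0]]], "claw": 30}}

```text
t: 21.55
tcp_pos: [536.6, -148.8, 50.7]
tcp_rot: [-3.127, -0.301, 0.0]
force: [0.2, 0.3, 0.7]
width: 0.321
```

```bash
python3 - <<'E'
from h import *
rod()
cv2.imwrite("pics/w12.png",ctrl.grab_frame("wrist")["img"][:,:,::-1])
E
```

```text
t 21.55 tcp [ 536.6 -148.8   50.7] F [0.2 0.3 0.7] w 29.8 rod x,y,z -77.0 -82.5 5.7 rad 82.7 th 0.069
```

View pics/w12.png

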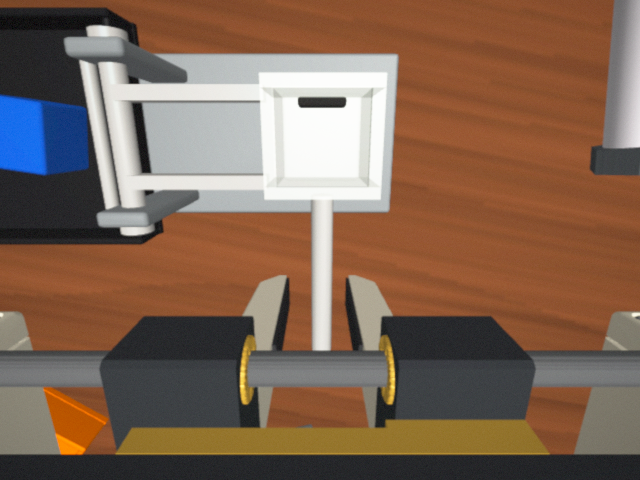

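The mould is empty and mouth up, the rod is free between the fingers, and the cube is in the tray. I'll retreat straight up, then back.

Request:
{"fn": "arm_command", "kwargs": {"motion": [[[0,0,-20,0,0,0],[0,0,-60,0,0,0],[0,0,-100,0,0,0],[0,0,-140,0,0,0],[-20,30,-160,0,0,0],[-40,75,-170,0,0,0],[-60,120,-170,0,0,0],[-60,120,-170,0,0,0]]]}}

```text
t: 22.4
tcp_pos: [499.3, -282.4, 221.1]
tcp_rot: [3.127, 0.295, -0.0]
force: [-0.2, -0.3, -0.4]
width: 0.324
```

```bash
python3 - <<'E'
from h import *
rod()
f=ctrl.grab_frame("scene");cv2.imwrite("pics/s13.png",f["img"][:,:,::-1])
f=ctrl.grab_frame("top");cv2.imwrite("pics/t13.png",cv2.resize(f["img"][100:300,180:480,::-1],None,fx=2.6,fy=2.6,interpolation=cv2.INTER_CUBIC))
E
```

```text
t 22.4 tcp [ 499.3 -282.4  221.1] F [-0.2 -0.3 -0.4] w 30.1 rod x,y,z -139.1 -206.5 176.1 rad 271.3 th 0.706
```

View pics/s13.png

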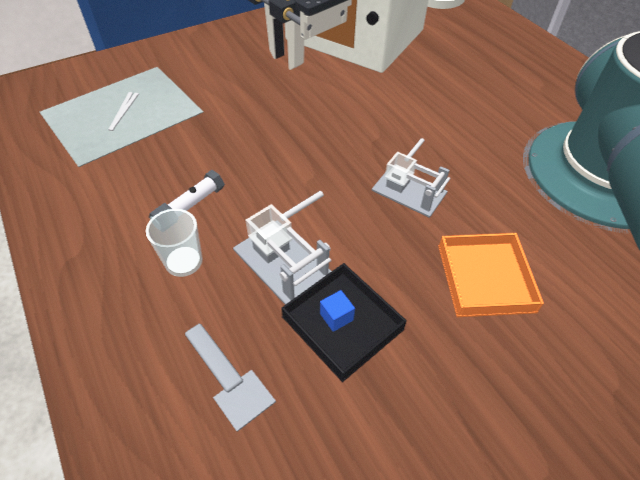

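View pics/t13.png

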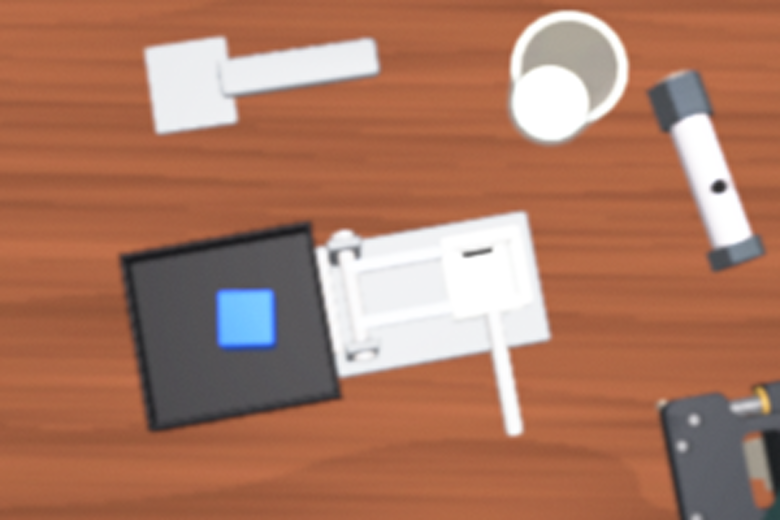

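Both views show the tray against the stand (crop right edge 311–340, plate edge 317–340). The cube lies flat in it at crop (246,318), the mould is empty and mouth up, and the cup, flashlight and scraper are at the same pixels as at the start.

```bash
python3 -c "
from rig import ctrl
print(ctrl.finish_job())"
```

```text
the job is handed in; nothing more can be done
None
```

The job is done and handed in at about 22.5 s of the 72 s allowed; no verdict was reported.

**What I did:**
- I pinched the black tray's far wall and slid it square against the stand's foot plate. The contact force was about 17 N, and I then let go.
- I swung the mould over by its handle and let it fall twice from about 0.8–0.9 rad short of its stop. The first knock left the cube inside; after the second it was in the tray.
- I swung the empty mould back to rest mouth up, opened the fingers and backed the arm away.

**Last checks:**
- **Result:** the final scene and top pictures show the tray against the plate, the cube flat in the tray, and the mould empty and mouth up. The cup, flashlight and scraper are at their starting pixels.
- **Arm:** it is clear of everything and reads no outside force beyond noise (under 0.5 N).
- **Disagreement:** the cameras put the tray's sideways centring between 0.5 and 2.3 mm off, which is about the calibration error. The angle between tray and stand came out up to 0.9° off in the fits.
- **Force:** the highest wrist force I saw was about 19 N, when I lifted the mould the first time.

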